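# Index the lens turret and switch on the ring lamp

## Task

Get the bench magnifier ready for a close look at the little gourd on its foot: gently push the turret round by its thumb tabs until the smallest lens has clicked into place straight above the gourd, and flick the lamp toggle on top of the post fully over towards the gourd's side. Push only with the outside of the fingers: keep off the glass of the lenses, and leave the gourd and the other things standing where they are.

Things in the scene. Friction and masses are not known exactly. Their poses are not given: they have to be found in the camera images.
- stand: the magnifier stand, screwed to the desk: grey foot 170 x 130 x 14 mm; origin at the centre of its underside, z up, x pointing from the work pad (front, centre at x = -25 mm) to the upright steel post (x = +30 mm), which is the turret's axis. Below the turret a black ring lamp is fixed over the pad and a sprung click roller behind the post; neither need be touched
- post_top (a point): on the post's (and turret's) axis, 181 mm above the desk, at the top of the bush of the lamp toggle. Below it the fixed round black switch head, radius 17.5 mm, fills z = 160 to 176 mm
- work_point (a point): the point on the viewing line straight above the middle of the pad, 140 mm above the desk, where the centre of the lens in use belongs (55 mm in front of the post's axis)
- turret (a joint): angle (rad) of the lens turret about the post, growing anticlockwise seen from above, endless both ways; 0 or any whole turn = smallest lens at the work point. It clicks every quarter turn: a sprung roller on a star wheel pulls it to the nearest click, needs up to about 4 N at the tabs, and past half way it jumps to the next click by itself. Starts at any other lens, perhaps between clicks
- turret_rim (a point): point of the turret, on its axis at z = 143 mm, level with the top of the rim. The turret is a flat open aluminium wheel of radius 89 mm (rim z = 136 to 143 mm) with four round lenses in black cells (tops at z = 146 mm), 90 degrees apart, centres 55 mm from the axis, and a black hub, radius 19 mm, up to z = 158 mm; four tabs stand out half way between the lenses
- lens_20: the smallest (strongest) lens, glass 20 mm across in a black cell 28 mm across; origin at its centre, x axis radially outwards. The one wanted over the gourd
- lens_30: the next larger lens, glass 30 mm across, 90 degrees anticlockwise (from above) from the smallest; origin at its centre
- lens_40: lens, glass 40 mm across, opposite the smallest; origin at its centre
- lens_50: the largest lens, glass 50 mm across, 90 degrees clockwise from the smallest; origin at its centre
- tab_0: thumb tab of the turret, 45 degrees anticlockwise from the smallest lens: black ribbed upright paddle, 31 mm long radially (85 to 117 mm from the axis), 7 mm thick, z = 137 to 161 mm; origin at its middle, 101 mm from the axis, z = 148 mm; x axis radially outwards. Beside it, outside the rim, fingers may reach down to z = 130 mm
- tab_1: the same kind of tab, 90 degrees anticlockwise from tab_0 (between the 30 and 40 mm lenses)
- tab_2: the same kind of tab, opposite tab_0 (between the 40 and 50 mm lenses)
- tab_3: the same kind of tab, 90 degrees clockwise from tab_0 (between the 50 mm lens and the smallest)
- lamp_switch (a joint): lamp toggle, steel bat lever 28 mm long with an 11 mm ball at its tip, pivoted on the post's axis at z = 178 mm, swinging in the stand's x-z plane: 0 = off, leaning 0.45 rad from upright away from the work point; 0.9 = on, leaning 0.45 rad towards the work point. Under 1 N at the tip moves it, and it stays where it is left, so it must be pushed right over to its stop
- switch_tip (a point): centre of the ball at the tip of the lamp toggle, 203 mm above the desk at either end and 206 mm upright, 12 mm behind the post's axis when off and 12 mm in front when on
- gourd: small squat dried gourd, 61 mm across and 48 mm high, standing loose on the pad (pad top at z = 17 mm) under the working lens; origin at the centre of its underside. Not to be moved
- bottle_a: paint bottle, 38 mm diameter, 105 mm high, loose, standing left of the stand's foot; origin at its underside. Bystander
- bottle_b: paint bottle of the same size, loose, standing right of the stand's foot. Bystander
- tall_gourd: small pear-shaped gourd, 52 mm across and 75 mm high, loose, standing behind and left of the stand; origin at its underside. Bystander
- sander: black sanding block, 64 x 98 x 24 mm, loose on the desk in front of the stand, to the left. Bystander

How it is judged (in metres and radians):
At the end, for the whole second after the job is handed in: The smallest lens rests in its click with its centre within 6 mm (seen from above) of the work point over the gourd, the lamp toggle leans to the gourd's side within 0.15 rad of its stop, and the gourd is within 12 mm of where it stood (horizontal distance between lens_20 and work_point below 0.006 m and linear speed of lens_20 below 0.01 m/s and value of joint lamp_switch above 0.75 rad and distance of gourd from where it was at the start of the episode below 0.012 m); the robot touches nothing.
It fails at once if a lens's glass is touched (contact force between any of lens_20, lens_30, lens_40, lens_50 and the arm above 0.5 N or contact force between any of lens_20, lens_30, lens_40, lens_50 and the fingers above 0.5 N).
It fails at once if a tab is pinched, squeezed or struck with more than 20 N (contact force between any of tab_0, tab_1, tab_2, tab_3 and the fingers above 20 N).
It fails at once if the gourd under the lens is lifted, tipped or shifted (distance of gourd from where it was at the start of the episode above 0.012 m or angle between gourd's own z axis and vertical above 0.35 rad).
It fails at once if a bystander is carried, knocked over or shifted (distance of any of bottle_a, bottle_b, tall_gourd, sander from where it was at the start of the episode above 0.03 m or angle between any of bottle_a, bottle_b's own z axis and vertical above 0.5 rad or angle between tall_gourd's own z axis and vertical above 0.6 rad).
It also fails if it takes over 64 s, if anything falls off the work surface, if the arm or the gripper's body presses on something with over 40 N, if the wrist force passes 120 N, or if a joint passes its speed limit or range.

## Robot

A 7-joint arm with a two-finger parallel gripper is mounted at the origin on the work surface; the furniture and walls round the work are solid. World frame = base frame: x ahead of the robot, y to its left, z up, the work surface at z = 0. Lengths are in mm, angles in rad, forces in N, time in s.
With the tool pointing down it reaches from about 425 to 825 mm from the base axis. Payload 3.6 kg.
Tool frame: the origin (TCP) lies at the very end of the fingers, on their centre line; the grasp point (between the pads) lies 19 mm behind it; z points along the fingers, y is the direction in which the jaws open and shut (so a half turn about z gives the same grasp; the last joint's range is limited). The gripper opens to 93 mm and grips with 3 to 60 N. Pads are 15 mm wide; open, the fingers measure 128 mm over their backs; the gripper's body (75 mm by 188 mm) begins 65 mm behind the grasp point.
Start: joints at [-1.276, 0.615, -0.013, 1.423, 0.008, 1.103, -0.04], TCP at [204.928, 616.82, 218.64] pointing down, gripper open.
Joint ranges: [-3.12, 3.12], [-0.3, 2.06], [-1.34, 1.32], [0.26, 2.42], [-1.36, 4.5], [0.01, 1.98], [-2.84, 2.84]. Speed limits (rad/s): [2.79, 2.79, 3.14, 3.14, 3.14, 3.14, 3.14].

## Interface

Orientations are given as a 3x3 rotation matrix whose columns are the frame's x, y, z axes.
In Python, from cell import robot, snapshot, calibration gives the robot as it stands. The module is installed in compiled form; this text tells all that it offers.
- The arm moves only by the shell command python3 -m inch 'ROWS' [OPENING]. ROWS is a JSON object of lists of equal length, an entry for each row: "xyz": the shift along the tool's x, y, z as a fraction of full scale, a list of three; "roll": the turn about the tool's z as a fraction of full scale. A call has 1 to 8 rows; each row shifts and turns the commanded pose from where the row before left it, along the tool's axes as they then stand; what a row does not reach is not made up. Full scale, the value 1, is 20 cm for a shift and 0.5 rad for a turn. A row lasts 1/8 s, in which the tool goes at most 62.5 mm and 10.7 degrees, less where a joint would pass 70% of its speed; a pose out of reach is approached as far as the arm can. A call with a number of a shift or a turn outside -1 to 1 is refused whole. A call with a gripper value outside its range is refused whole. OPENING is the opening, from 0 (shut) to 1 (fully open), set as the call begins (- or left out, the last holds). The fingers move at their own pace and stop on an object; the grip force is fixed at half the most. Time passes only in rows, so rows that do not move let the fingers close. It gives the time, the measured TCP pose, the force and the opening at its end, in the units of the state.
- robot.read_state(): the state, without advancing time (a new reading comes with each control period).
- snapshot(name): name is "scene" or "side" or "wrist"; returns the picture (384x512x3 uint8, red, green, blue); there is no depth.
- calibration(name): a dict with "mtx" (3x3 intrinsics, pixels), "R" (3x3) and "t" (3): a world point X has camera coordinates R X + t. Camera axes: x right, y down, z forward; pixel columns grow to the right and rows downward; lengths in mm; the calibration is good to about 2 mm. A picture is of the moment at which its call begins: read the wrist's pose just before it. calibration takes no time and is no camera call; for the wrist camera it gives the pose at the moment of the call.
- robot.finish_job(): hands the job in, once; it reports no verdict.
The state is a dict: "time_s": time; "q": joint angles; "dq": joint speeds; "effort": joint torques, N m; "tool_pos": TCP position; "tool_rot": TCP orientation; "ft_force": force on the tool from outside, world axes, zero at the start; "moment": the same for the moment, N m; "gripper_width": finger opening in mm.
Only numpy, scipy, OpenCV 4.12 (cv2) and the standard library are available. Lean on these libraries where they do the work, as an engineer would, in place of code of your own. Each camera call takes 0.05 s, during which the arm holds its last target. There are 200 camera calls.

## Working session

There is one attempt and no reset: what is moved stays moved. The work goes in short steps, Python scripts to look and compute and a shell command to move; the robot and the scene stay as the last step left them, time stands still between calls to the robot, and variables do not carry over. Pictures are saved under pics/ and viewed, about 8 in all and at most 12, crops included, and the job is handed in when it is done.

```bash
mkdir -p pics; python3 - <<'E'
from cell import robot, snapshot, calibration
import cv2,numpy as np
for n in("scene","side"):
    cv2.imwrite(f"pics/{n}0.png",cv2.resize(snapshot(n)[:,:,::-1],(800,600),interpolation=cv2.INTER_CUBIC))
    c=calibration(n); print(n,np.round(c["mtx"],1).tolist(),np.round(c["R"],3).tolist(),np.round(c["t"]).tolist(), np.round(-c["R"].T@np.array(c["t"])))
s=robot.read_state();print(s["time_s"],s["tool_pos"],np.round(s["tool_rot"],3),s["gripper_width"])
E
```

```text
scene [[424.5, 0.0, 263.0], [0.0, 424.5, 197.5], [0.0, 0.0, 1.0]] [[0.67, -0.742, -0.025], [-0.354, -0.29, -0.889], [0.652, 0.605, -0.457]] [-313.0, 346.0, 516.0] [  -5. -444.  536.]
side [[492.4, 0.0, 250.2], [0.0, 492.4, 203.5], [0.0, 0.0, 1.0]] [[-0.964, -0.267, 0.017], [-0.202, 0.685, -0.7], [0.175, -0.678, -0.714]] [514.0, 173.0, 922.0] [369. 644. 771.]
0.1 [204.73988746 616.16849507 217.56569152] [[-0.949  0.315 -0.001]
 [ 0.315  0.949 -0.002]
 [-0.    -0.002 -1.   ]] 92.57941253547703
```

View pics/scene0.png

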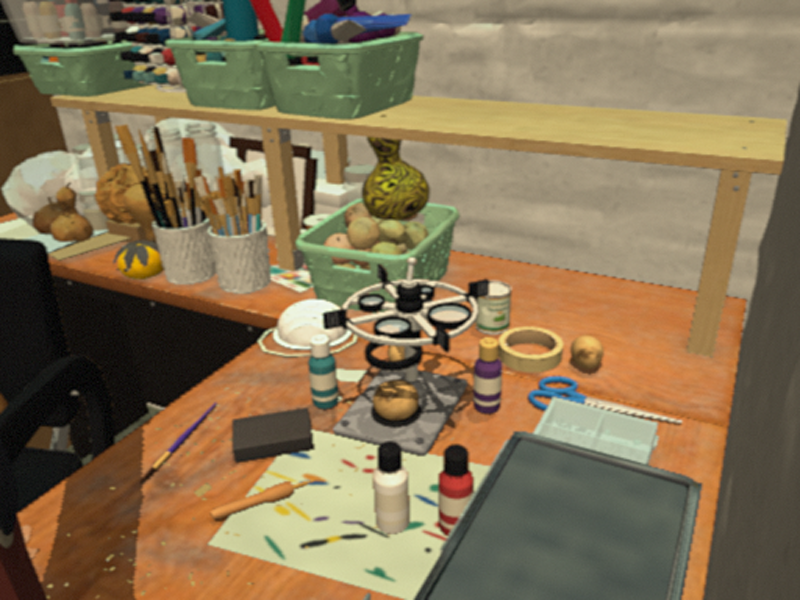

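View pics/side0.png

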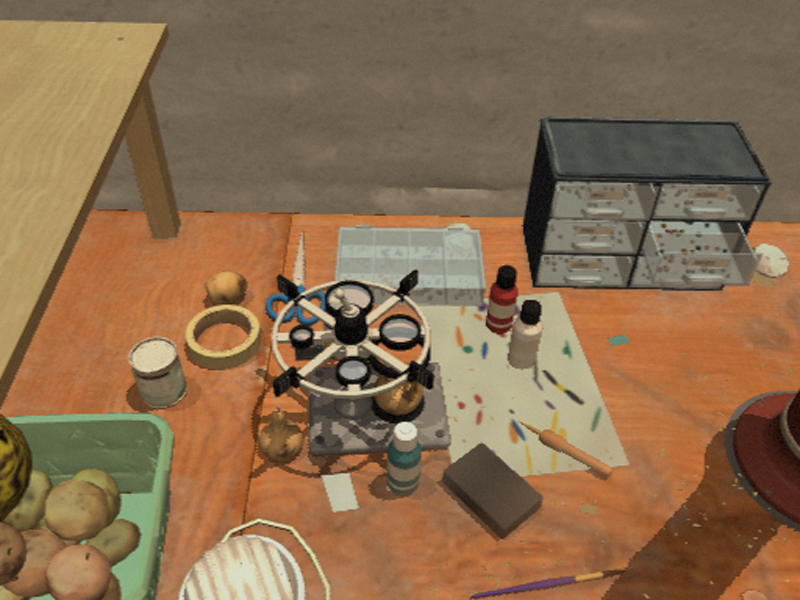

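The side view shows the hub at about (350,325) in the 800x600 picture. Tabs are near (285,283), (408,284), (420,370) and (286,380). The smallest lens is near (302,337), with the 30 at the bottom, the 40 on the right and the 50 at the top. I'll zoom in for accurate pixels.

```bash
python3 - <<'E'
from cell import snapshot
import cv2,numpy as np
a=snapshot("side")[165:305,160:300,::-1]; b=snapshot("scene")[155:295,195:335,::-1]
print(a.shape)
o=np.hstack([cv2.resize(i,(400,400),interpolation=cv2.INTER_CUBIC) for i in (a,b)])
for k in range(0,800,40): cv2.putText(o,str((k%400)*140//400+(160 if k<400 else 195)),(k,8),0,.28,(255,255,255),1); cv2.line(o,(k,10),(k,16),(255,255,255),1)
for k in range(0,400,40): cv2.putText(o,f"{k*140//400+165}/{k*140//400+155}",(0,k+4),0,.28,(255,255,255),1)
cv2.imwrite("pics/z.png",o)
E
```

```text
(140, 140, 3)
```

View pics/z.png

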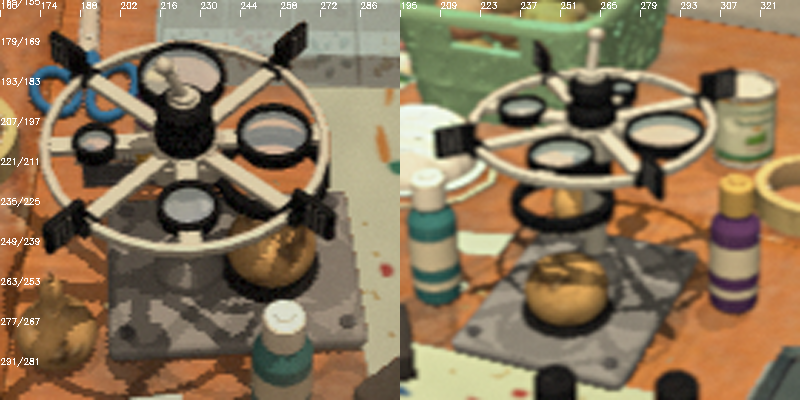

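```bash
cat > h.py <<'E'
from cell import robot, snapshot, calibration
import numpy as np
def ray(n,u,v,z,c=None):
    c=c or calibration(n);R=np.array(c["R"]);C=-R.T@np.array(c["t"])
    d=R.T@np.linalg.inv(c["mtx"])@[u,v,1]
    return (C+d*(z-C[2])/d[2])[:2]
def proj(n,X,c=None):
    c=c or calibration(n);p=np.array(c["mtx"])@(np.array(c["R"])@X+c["t"]);return p[:2]/p[2]
E
python3 - <<'E'
from h import *
S=lambda x,y,z: ray("side",160+x*.35,165+y*.35,z)
K=lambda x,y,z: ray("scene",195+(x-400)*.35,155+y*.35,z)
L={}
for f,nm,P in((S,"side",[(95,144),(188,206),(275,133),(182,73)]),(K,"scene",[(621,88),(522,108),(561,153),(665,132)])):
    q=np.array([f(*p,146) for p in P]); 
    e=np.linalg.lstsq(np.array([[1,0],[0,1]]*4),q.ravel(),rcond=None)[0]
    print(nm,"lenses",q.round(0).tolist(),"axis",e.round(1),[round(np.degrees(np.arctan2(*(a-e)[::-1]))) for a in q],[round(np.hypot(*(a-e))) for a in q])
print("tabs side z150",[S(*p,149).round() for p in((68,52),(290,42),(316,215),(65,226))])
print("tabs scene",[K(*p,149).round() for p in((455,141),(541,57),(718,84),(650,178))])
print("foot side",[S(*p,14).round() for p in((108,357),(366,345),(348,195))])
print("foot scene",[K(*p,14).round() for p in((455,345),(613,385),(697,255),(535,235))])
print("pad/gourd",S(270,270,25).round(),K(567,310,25).round())
print("tip",S(157,78,203).round(),K(595,35,203).round(),"bush",S(182,98,181).round())
E
```

```text
side lenses [[609.0, 107.0], [540.0, 138.0], [506.0, 67.0], [577.0, 33.0]] axis [557.8  86.1] [22, 109, -160, -70] [55, 55, 55, 57]
scene lenses [[605.0, 94.0], [535.0, 127.0], [504.0, 59.0], [571.0, 24.0]] axis [553.7  76. ] [19, 110, -161, -71] [54, 55, 53, 55]
tabs side z150 [array([652.,  38.]), array([517., -12.]), array([466., 126.]), array([602., 174.])]
tabs scene [array([466., 123.]), array([603., 175.]), array([651.,  38.]), array([512., -12.])]
foot side [array([587., 167.]), array([430., 111.]), array([470., -11.])]
foot scene [array([426.,  94.]), array([465., -18.]), array([623.,  34.]), array([563., 151.])]
pad/gourd [504.  78.] [496.  52.]
tip [570.  97.] [569.  85.] bush [559.  87.]
```

Measurements so far:
- **Axis:** about (558,81), and both views agree.
- **Stand:** x azimuth is about 19.6°.
- **Turret:** lens_20 is at about 20°, so it sits directly opposite the work point, at a click half a turn away.

I'll push tab_1 (at 155°) anticlockwise on the near side, then do the same stroke with the next tab. The fingers stay shut at z≈149, which is above the rim.

```bash
python3 -m inch '{"xyz":[[-0.16,-0.14,0],[-0.16,-0.14,0],[-0.16,-0.14,0],[-0.16,-0.14,0],[-0.16,-0.14,0],[-0.16,-0.14,0],[-0.16,-0.14,0],[-0.16,-0.14,0]],"roll":[0,0,0,0,0,0,0,0]}' 0
python3 -m inch '{"xyz":[[-0.16,-0.14,0],[-0.16,-0.14,0],[-0.16,-0.14,0],[0,0,0],[0,0,0]],"roll":[0.25,0.3,0.3,0,0]}'
```

```text
time_s: 1.2
tool_pos: [377.8, 322.2, 218.6]
tool_rot: [[-0.949, 0.315, 0.0], [0.315, 0.949, -0.0], [-0.0, 0.0, -1.0]]
ft_force: [-0.1, -1.1, 0.7]
gripper_width: 17.5
time_s: 1.82
tool_pos: [426.1, 207.4, 218.7]
tool_rot: [[-0.735, 0.678, -0.0], [0.678, 0.735, 0.001], [0.001, 0.0, -1.0]]
ft_force: [-0.2, -0.6, 0.0]
gripper_width: 0.4
```

```bash
python3 -m inch '{"xyz":[[0,0,0.12],[0,0,0.12],[0,0,0.11],[-0.1,-0.004,0],[-0.1,-0.004,0],[-0.1,-0.004,0],[-0.085,-0.003,0],[0,0,0]],"roll":[0,0,0,0,0,0,0,0]}'
python3 - <<'E'
from h import *
import cv2
s=robot.read_state();print(s["tool_pos"],s["ft_force"])
cv2.imwrite("pics/side1.png",cv2.resize(snapshot("side")[140:320,120:360,::-1],(720,540),interpolation=cv2.INTER_CUBIC))
E
```

```text
time_s: 2.82
tool_pos: [481.6, 152.0, 148.6]
tool_rot: [[-0.734, 0.679, 0.0], [0.679, 0.734, -0.0], [-0.0, 0.0, -1.0]]
ft_force: [-0.1, -0.1, -0.4]
gripper_width: 0.1
[481.55042461 152.04642416 148.55031178] [-0.14340496 -0.11017975 -0.42618777]
```

View pics/side1.png

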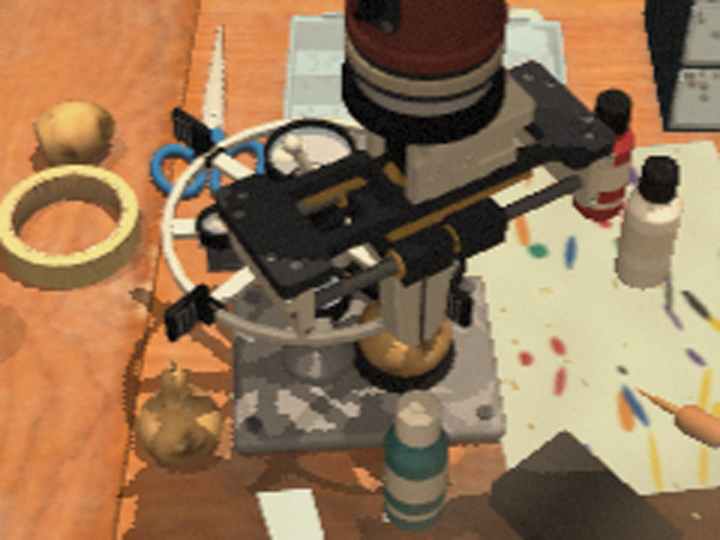

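The shut fingers are standing beside tab_1, with the finger at about (415,320) and the tab at (455,300) in the crop. It is on the correct side for an anticlockwise push, so I'll start the stroke slowly.

```bash
python3 -m inch '{"xyz":[[-0.0007,-0.028,0],[-0.0007,-0.028,0],[-0.0007,-0.028,0],[-0.0007,-0.028,0],[-0.0007,-0.028,0],[-0.0007,-0.028,0],[-0.0007,-0.028,0],[-0.0007,-0.028,0]],"roll":[-0.105,-0.105,-0.105,-0.105,-0.105,-0.105,-0.105,-0.105]}'
python3 -m inch '{"xyz":[[-0.0007,-0.028,0],[-0.0007,-0.028,0],[-0.0007,-0.028,0],[-0.0007,-0.028,0],[-0.0007,-0.028,0],[-0.0007,-0.028,0],[-0.0007,-0.028,0],[-0.0007,-0.028,0]],"roll":[-0.105,-0.105,-0.105,-0.105,-0.105,-0.105,-0.105,-0.105]}'
```

```text
time_s: 3.88
tool_pos: [458.0, 117.0, 149.0]
tool_rot: [[-0.949, 0.315, 0.001], [0.315, 0.949, 0.003], [-0.0, 0.003, -1.0]]
ft_force: [1.0, 1.9, -0.2]
gripper_width: 0.6
time_s: 4.88
tool_pos: [452.7, 71.7, 148.9]
tool_rot: [[-0.995, -0.099, 0.001], [-0.099, 0.995, 0.002], [-0.001, 0.001, -1.0]]
ft_force: [0.7, 1.4, 0.3]
gripper_width: 0.6
```

```bash
python3 -m inch '{"xyz":[[-0.0007,-0.028,0],[-0.0007,-0.028,0],[-0.0007,-0.028,0],[-0.0007,-0.028,0],[-0.0007,-0.028,0],[0,0,0],[0,0,0]],"roll":[-0.105,-0.105,-0.105,-0.105,-0.105,0,0]}'
python3 - <<'E'
from h import *
import cv2
s=robot.read_state();print(s["tool_pos"],s["ft_force"])
o=np.hstack([cv2.resize(i[:,:,::-1],(400,400),interpolation=cv2.INTER_CUBIC) for i in(snapshot("side")[155:315,150:310],snapshot("scene")[135:295,185:345])])
cv2.imwrite("pics/s2.png",o)
E
```

```text
time_s: 5.75
tool_pos: [458.8, 43.5, 148.7]
tool_rot: [[-0.937, -0.35, -0.0], [-0.35, 0.937, 0.0], [0.0, 0.0, -1.0]]
ft_force: [-0.0, -0.9, -0.2]
gripper_width: 0.5
[458.79199025  43.46019504 148.67705834] [-0.04579701 -0.90171259 -0.22430913]
```

View pics/s2.png

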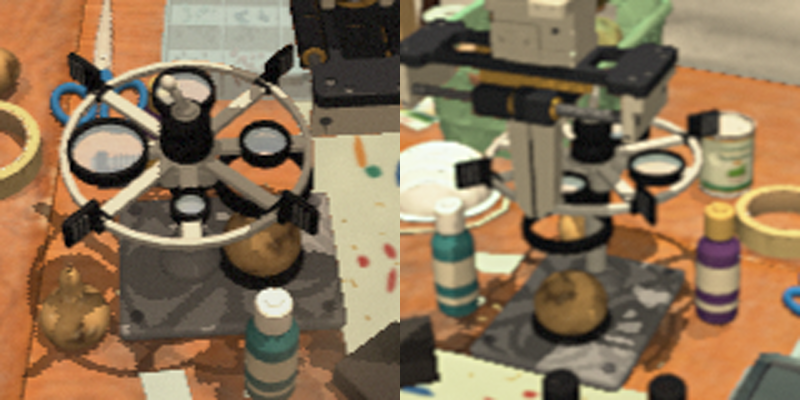

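The first click is done: the 30 mm lens is over the gourd and the smallest is at the bottom of the side view, (190,205). I'll lift, go back along the arc over tab_0 and repeat the stroke.

```bash
python3 -m inch '{"xyz":[[0,0,-0.15],[-0.008,0.092,0],[-0.008,0.092,0],[-0.008,0.092,0],[-0.008,0.092,0],[-0.008,0.092,0],[-0.008,0.092,0],[-0.001,0.033,0]],"roll":[0,0.35,0.35,0.35,0.35,0.35,0.35,0.12]}'
python3 -m inch '{"xyz":[[0,0,0],[0,0,0]],"roll":[0,0]}'
```

```text
time_s: 6.85
tool_pos: [481.3, 153.9, 178.6]
tool_rot: [[-0.729, 0.684, 0.0], [0.684, 0.729, 0.001], [0.0, 0.0, -1.0]]
ft_force: [0.2, -0.4, 0.6]
gripper_width: 0.1
time_s: 7.1
tool_pos: [480.7, 151.7, 178.6]
tool_rot: [[-0.73, 0.684, -0.001], [0.684, 0.73, -0.0], [0.0, -0.001, -1.0]]
ft_force: [-0.9, 0.1, -0.2]
gripper_width: 0.5
```

```bash
python3 -m inch '{"xyz":[[0,0,0.075],[0,0,0.075],[0,0,0]],"roll":[0,0,0]}'
python3 -m inch '{"xyz":[[-0.0007,-0.028,0],[-0.0007,-0.028,0],[-0.0007,-0.028,0],[-0.0007,-0.028,0],[-0.0007,-0.028,0],[-0.0007,-0.028,0],[-0.0007,-0.028,0],[-0.0007,-0.028,0]],"roll":[-0.105,-0.105,-0.105,-0.105,-0.105,-0.105,-0.105,-0.105]}'
python3 -m inch '{"xyz":[[-0.0007,-0.028,0],[-0.0007,-0.028,0],[-0.0007,-0.028,0],[-0.0007,-0.028,0],[-0.0007,-0.028,0],[-0.0007,-0.028,0],[-0.0007,-0.028,0],[-0.0007,-0.028,0]],"roll":[-0.105,-0.105,-0.105,-0.105,-0.105,-0.105,-0.105,-0.105]}'
python3 -m inch '{"xyz":[[-0.0007,-0.028,0],[-0.0007,-0.028,0],[-0.0007,-0.028,0],[-0.0007,-0.028,0],[-0.0007,-0.028,0],[0,0,0],[0,0,0]],"roll":[-0.105,-0.105,-0.105,-0.105,-0.105,0,0]}'
```

```text
time_s: 7.48
tool_pos: [480.2, 151.2, 147.9]
tool_rot: [[-0.729, 0.684, -0.003], [0.684, 0.729, -0.001], [0.001, -0.003, -1.0]]
ft_force: [0.5, 0.1, 0.1]
gripper_width: 0.5
time_s: 8.48
tool_pos: [459.6, 114.9, 149.8]
tool_rot: [[-0.946, 0.325, 0.004], [0.325, 0.946, 0.002], [-0.003, 0.003, -1.0]]
ft_force: [1.0, 3.2, 0.2]
gripper_width: 0.6
time_s: 9.48
tool_pos: [453.4, 69.9, 149.6]
tool_rot: [[-0.996, -0.088, 0.002], [-0.088, 0.996, 0.001], [-0.002, 0.0, -1.0]]
ft_force: [0.3, 0.5, 0.6]
gripper_width: 0.7
time_s: 10.35
tool_pos: [458.7, 42.6, 149.0]
tool_rot: [[-0.94, -0.341, 0.001], [-0.341, 0.94, 0.0], [-0.001, -0.0, -1.0]]
ft_force: [0.0, 0.3, -0.0]
gripper_width: 0.3
```

```bash
python3 -m inch '{"xyz":[[0,0,-0.22],[0,0,-0.22],[0,0,0]],"roll":[0,0,0]}'
python3 - <<'E'
from h import *
import cv2
print(ray("side",104,150,0),ray("scene",452,226,0),[ray("side",106,18,z).round() for z in(250,350,450)],[ray("side",0,245,z).round() for z in(250,350,450)])
o=np.hstack([cv2.resize(i[:,:,::-1],(400,400),interpolation=cv2.INTER_CUBIC) for i in(snapshot("side")[155:315,150:310],snapshot("scene")[135:295,185:345])])
cv2.imwrite("pics/s3.png",o)
E
```

```text
time_s: 10.72
tool_pos: [460.8, 43.3, 239.8]
tool_rot: [[-0.94, -0.342, 0.008], [-0.342, 0.94, 0.001], [-0.008, -0.002, -1.0]]
ft_force: [-0.4, -0.3, -0.6]
gripper_width: 0.6
[ 947.36102362 -162.52282524] [ 937.05891096 -184.38858391] [array([ 978., -336.]), array([ 861., -148.]), array([744.,  40.])] [array([800., 321.]), array([717., 383.]), array([634., 445.])]
```

View pics/s3.png

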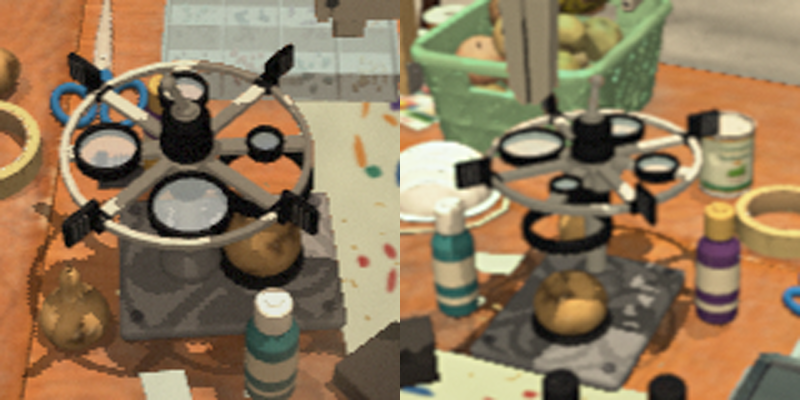

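The smallest lens is now at the work-point side, (265,142) in the side crop, and the shelf is far away. Next is the toggle: go over and behind it, descend, then push along tool +x, which points along the stand's −x.

```bash
python3 -m inch '{"xyz":[[-0.15,0.003,0],[-0.2,0.003,0],[-0.2,0.003,0],[-0.18,0.003,0],[0,0,0],[0,0,0]],"roll":[0,0,0,0,0,0]}'
python3 - <<'E'
from h import *
import cv2
s=robot.read_state();p=s["tool_pos"];R=np.array(s["tool_rot"]);print(p)
t=np.array([569.3,85,203]);print((R.T@(t-p)).round(1))
o=np.hstack([cv2.resize(i[:,:,::-1],(400,400),interpolation=cv2.INTER_CUBIC) for i in(snapshot("side")[130:250,170:290],snapshot("scene")[120:240,205:325])])
cv2.imwrite("pics/s4.png",o)
E
```

```text
time_s: 11.58
tool_pos: [593.5, 94.3, 235.0]
tool_rot: [[-0.94, -0.342, -0.004], [-0.342, 0.94, -0.001], [0.004, 0.0, -1.0]]
ft_force: [-1.1, 0.4, -0.3]
gripper_width: 0.8
[593.51885672  94.34165023 234.95122749]
[25.8 -0.5 32.1]
```

View pics/s4.png

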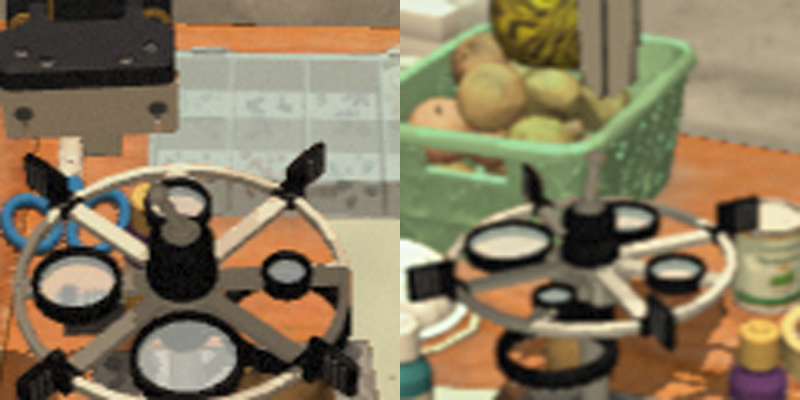

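```bash
python3 -m inch '{"xyz":[[0,0,0.09],[0,0,0.09],[0,0,0]],"roll":[0,0,0]}'
python3 -m inch '{"xyz":[[0.025,0,0],[0.025,0,0],[0.025,0,0],[0.025,0,0],[0.025,0,0],[0.025,0,0],[0,0,0]],"roll":[0,0,0,0,0,0,0]}'
python3 -m inch '{"xyz":[[0.01,0,0],[0.01,0,0],[0,0,0]],"roll":[0,0,0]}'
```

```text
time_s: 12.05
tool_pos: [593.3, 93.9, 199.6]
tool_rot: [[-0.94, -0.342, -0.004], [-0.342, 0.94, -0.001], [0.004, 0.0, -1.0]]
ft_force: [0.1, 0.4, -0.2]
gripper_width: 0.6
time_s: 12.92
tool_pos: [565.8, 83.9, 200.4]
tool_rot: [[-0.94, -0.342, -0.002], [-0.342, 0.94, -0.001], [0.002, -0.0, -1.0]]
ft_force: [0.2, 0.6, -0.4]
gripper_width: 0.6
time_s: 13.3
tool_pos: [562.8, 82.9, 200.4]
tool_rot: [[-0.94, -0.342, -0.001], [-0.342, 0.94, -0.0], [0.001, -0.0, -1.0]]
ft_force: [0.5, 0.8, -0.3]
gripper_width: 0.2
```

Small steps now, watching the force along the push for the stop.

```bash
for i in 1; do python3 -m inch '{"xyz":[[0.008,0,0],[0.008,0,0],[0,0,0]],"roll":[0,0,0]}'; done
python3 -m inch '{"xyz":[[0.008,0,0],[0,0,0]],"roll":[0,0]}'
python3 - <<'E'
from h import *
import cv2
o=np.hstack([cv2.resize(i[:,:,::-1],(400,400),interpolation=cv2.INTER_CUBIC) for i in(snapshot("side")[130:250,170:290],snapshot("scene")[120:240,205:325])])
cv2.imwrite("pics/s5.png",o)
E
```

```text
time_s: 13.68
tool_pos: [561.0, 82.5, 200.8]
tool_rot: [[-0.94, -0.342, 0.002], [-0.342, 0.94, 0.001], [-0.003, 0.0, -1.0]]
ft_force: [3.7, 1.7, -2.7]
gripper_width: 0.6
time_s: 13.92
tool_pos: [560.6, 82.6, 201.1]
tool_rot: [[-0.939, -0.343, 0.005], [-0.343, 0.939, 0.002], [-0.006, 0.0, -1.0]]
ft_force: [5.8, 2.2, -3.1]
gripper_width: 0.4
```

View pics/s5.png

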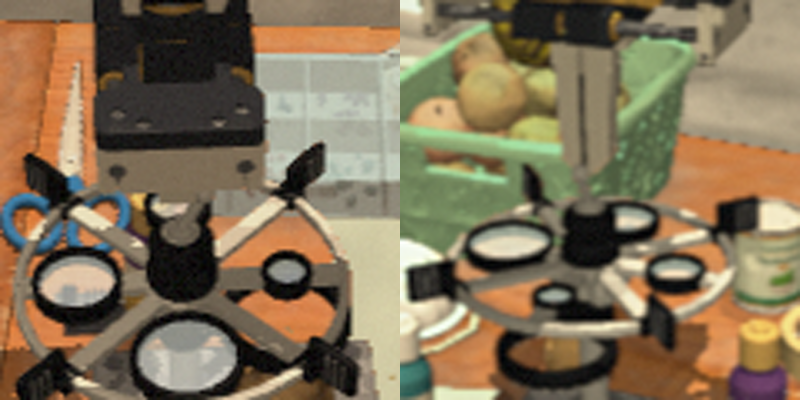

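The force rose from under 1 N to 6 N within 1 mm of the predicted end, so this is the stop. I'll back off and check.

```bash
python3 -m inch '{"xyz":[[-0.1,0,0],[-0.1,0,0],[0,0,-0.25],[0,0,-0.25],[-0.1,0.25,0],[0,0.3,0],[0,0.3,0],[0,0,0]],"roll":[0,0,0,0,0,0,0,0]}'
python3 - <<'E'
from h import *
import cv2
o=np.hstack([cv2.resize(i[:,:,::-1],(400,400),interpolation=cv2.INTER_CUBIC) for i in(snapshot("side")[155:275,165:285],snapshot("scene")[150:270,205:325])])
cv2.imwrite("pics/s6.png",o)
E
```

```text
time_s: 15.02
tool_pos: [551.8, 268.1, 300.5]
tool_rot: [[-0.935, -0.353, -0.005], [-0.353, 0.935, 0.002], [0.004, 0.004, -1.0]]
ft_force: [0.3, -0.9, -0.1]
gripper_width: 0.3
```

View pics/s6.png

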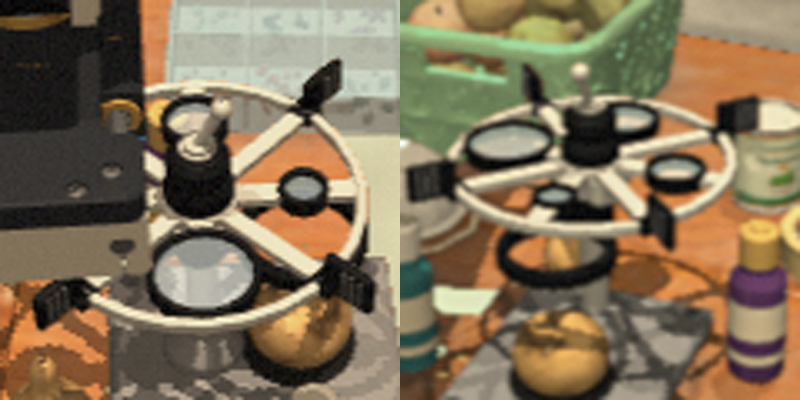

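```bash
python3 - <<'E'
from h import *
a=np.radians(19.6);ax=np.array([558,81.])
r=lambda p:(np.array([[np.cos(a),np.sin(a)],[-np.sin(a),np.cos(a)]])@(p-ax)).round(1)
print("tip",r(ray("side",230.7,187.1,203)),r(ray("scene",259,171,203)))
print("lens",r(ray("side",256.2,211.4,146)),r(ray("scene",252.1,208.8,146)))
b=-12*np.array([np.cos(a),np.sin(a)])+ax
print("tip expected px", proj("side",[*b,203]),proj("scene",[*b,203]))
print(robot.read_state()["time_s"])
E
```

```text
tip [-9.6 -0.5] [-8.2  1.1]
lens [-53.4   3.8] [-59.1  -4.4]
tip expected px [232.15933447 187.23297435] [258.75128875 171.81564474]
15.125
```

```bash
python3 - <<'E'
from h import *
import cv2
a=np.radians(19.6);ax=np.array([558,81.]);d=np.array([np.cos(a),np.sin(a)])
out=[]
for n,(x,y) in(("side",(205,175)),("scene",(240,160))):
    im=cv2.resize(snapshot(n)[y:y+40,x:x+40,::-1],(400,400),interpolation=cv2.INTER_CUBIC)
    P=lambda X:tuple(int(v) for v in (proj(n,X)-[x,y]+.5)*10)
    for q,c in((.9,(0,255,0)),(.75,(0,0,255)),(.0,(255,0,0))):
        t=q-.45;cv2.circle(im,P([*(ax-d*28*np.sin(t)),178+28*np.cos(t)]),4,c,-1)
    cv2.circle(im,P([*ax,181]),4,(255,0,255),-1); out.append(im)
cv2.imwrite("pics/s7.png",np.hstack(out))
E
```

```text
(no output)
```

View pics/s7.png

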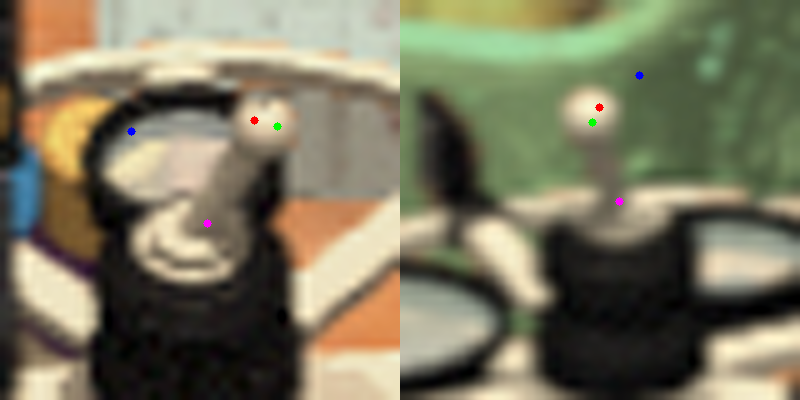

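The ball sits at the predicted stop position relative to the bush in both views: 77 px to the right against 70 predicted in side, and −28 against −27 in scene. The arm is clear, so I'm handing in.

```bash
python3 -c "
from cell import robot
s=robot.read_state();print(s['time_s'],s['ft_force']);robot.finish_job()"
```

```text
15.225 [ 0.19803222 -0.87697127 -0.84351798]
the job is handed in; nothing more can be done
```

I handed the job in at 15.2 s with the smallest lens over the gourd and the lamp toggle pushed over to its stop on the gourd's side. No verdict was reported.

**Turret:** With the fingers shut and held above the rim, I pushed tab_1 and then tab_0 anticlockwise. The turret clicked over a quarter turn each time, which made the half turn needed. The largest wrist-force component reported was about 3 N.

**Toggle:** I pushed it over until the force rose from under 1 N to about 6 N at the expected end position. I then backed the arm well clear.

**Last checks:**
- **Lens:** Both views show the smallest lens at the work point. The two position estimates were (−53, +4) and (−59, −4) mm against an ideal of (−55, 0). They disagree by more than the 6 mm tolerance and their mean is only about 1 mm off, so I relied on the turret clicking exactly into place.
- **Toggle:** Absolute positions put the tip 8 to 10 mm in front of the post axis, against an expected 12 mm. Measured relative to its bush, it matched the stop position in both views, and the force rise agrees.
- **Other things:** In the last pictures the gourd and the other things in view looked unmoved, but I did not measure them. The sander was outside the later crops.

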